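# Clamp a blank tile in the decorating jig

## Task

Push the blank white tile along its channel in the plywood jig until it is fully home against the metal end stop, then push the clamp's red lever over, past its dead point, until it snaps down into lock and the rubber pad holds the tile. Do it all by pushing with the fingers: do not lift the tile, work the clamp only by its lever and not by its steel arm, and leave the pot, the cup, the jar and the brush where they are. Finish with the hand clear of everything.

Things in the scene. Friction and masses are not known exactly. Their poses are not given: they have to be found in the camera images.
- jig: Fixed plywood plate 230 (x) by 210 (y) by 12 thick on the blue table; place and yaw vary. Origin: on the table, on the channel's centre line; z up. Plate: x -120 to +110, y -75 to +135. On it the tile channel runs along x between wooden guides 6 high, faces at y = -54.5 and +54.5 (x -108 to +92). The clamp's steel base, 30 wide, stands at x +65, y +71 to +127, up to 64 above the table.
- stop (a point): Middle of the face of the metal end stop across the channel's +x end: jig frame x +92.5, y 0, z +17. The stop stands 10 high on the plate, 125 long along y. Axes as the jig's. The tile is home when its edge touches this face.
- tile: White ceramic tile 105 x 105 x 10 thick, 0.14 to 0.28 kg, lying flat on the plate (plate top 12 above the table) in the channel with 2 of play on each side. Origin: centre of its underside; x axis along the channel, like the jig's. It starts 30 to 70 short of the end stop, towards the jig's -x. Home, its origin is at x = +40, y = 0 in the jig frame. It slides with a push of 1 to 3 N on its edge.
- lever_pivot (a point): Fixed centre of the red lever's pivot: jig frame x +65, y +100, z +57. Its axes are those of the jig; the lever turns about the jig's x axis.
- lever_grip (a point): Point on the axis of the red grip, 105 from the pivot; it moves with the lever. The grip is a round bar 22 in diameter with a round end, spanning 39 to 130 from the pivot. Open, the lever stands upright (top 187 above the table); locked, it points to the jig's +y, 10 degrees above level. Site z axis: along the lever, from the pivot outwards.
- lever (a joint): Angle of the red lever, rad: 0 upright (open, how it starts, held there by its spring), growing as its grip swings over to the jig's +y and down; 1.40 at the locked stop. Its over-centre spring resists with 4 to 7 N at the grip point, up to the dead point at about 0.95; beyond that it snaps on to 1.40 by itself and stays. Released before that it springs back to 0.
- presser: The clamp's steel arm, 14 wide, driven by the lever; black rubber pad, 20 in diameter, under its tip. Origin: its hinge, jig x +65, y +85, z +50. Arm along its own -y, pad 70 out. Open, it stands raised 49 degrees over the channel, highest point about 118 above the table; locked, it is level and the pad presses on the tile at jig x +65, y +15 with about 4 N. Not to be pushed by hand.
- pot: Bystander: loose terracotta pot, 72 in diameter, 58 high, on the table near the jig. Origin: centre of its underside.
- jar: Bystander: loose amber glass jar with a yellow cap, 56 in diameter, 70 high, on the table near the jig. Origin: centre of its underside.
- cup: Bystander: loose dark blue cup, 66 in diameter, 62 high, on the table near the jig. Origin: centre of its underside.
- brush: Bystander: loose brush, 190 long, lying flat on the table beyond the lever's side of the jig. Origin: its middle, underside; x along the brush.
There are look-alikes about, which are no part of the job. There is more than one size of the tile; the job needs the middle-sized.

How it is judged (in metres and radians):
On the way, in this order (a step that is already met when the one before it is completed fails the run):
1. the tile is home against the end stop, within 3 mm (x of tile in the frame of jig above 0.037 m and angle between the x axis of tile and the x axis of jig, either way round below 0.06 rad and height (world z) of tile below 0.0145 m), for 0.2 s.
2. the lever has snapped into lock (value of joint lever above 1.34 rad), for 0.2 s.
At the end, for the whole second after the job is handed in: The lever is locked (beyond 1.34 rad), the tile lies flat in its channel within 3 mm of the end stop, at rest, and the rubber pad presses on it with more than 2.5 N (all of step 1 and value of joint lever above 1.34 rad and x of tile in the frame of jig below 0.043 m and y of tile in the frame of jig between -0.005 and 0.005 m and contact force between presser and tile above 2.5 N and linear speed of tile below 0.01 m/s); the robot touches nothing.
It fails at once if the tile is lifted (10 mm off the plate) or tipped (height (world z) of tile above 0.022 m or angle between tile's own z axis and vertical above 0.2 rad).
It fails at once if the clamp's arm or pad is pushed by hand (over 5 N) (contact force between the fingers and presser above 5 N).
It fails at once if the pot, cup, jar or brush is moved by more than 25 mm, or tipped (distance of any of pot, jar, cup, brush from where it was at the start of the episode above 0.025 m or angle between any of pot, jar, cup's own z axis and vertical above 0.5 rad).
It also fails if it takes over 51 s, if anything falls off the work surface, if the arm or the gripper's body presses on something with over 40 N, if the wrist force passes 120 N, or if a joint passes its speed limit or range.

## Robot

A 7-joint arm with a two-finger parallel gripper is mounted at the origin on the work surface. World frame = base frame: x ahead of the robot, y to its left, z up, the work surface at z = 0. Lengths are in mm, angles in rad, forces in N, time in s.
With the tool pointing down it reaches from about 400 to 875 mm from the base axis. Payload 4.4 kg.
Tool frame: the origin (TCP) lies between the finger pads; the fingertips stand ctrl.tcp_to_tips ahead of it and the grasp point (between the pads) lies 8 mm behind it (ctrl.tcp_to_tips is the distance from the TCP to the fingertips, in mm); z points along the fingers, y is the direction in which the jaws open and shut (so a half turn about z gives the same grasp; the last joint's range is limited). The gripper opens to 85 mm and grips with 20 to 120 N. Pads are 22 mm wide; open, the fingers measure 114 mm over their backs; the gripper's body (76 mm by 85 mm) begins 54 mm behind the grasp point. The pads swing forward as they close: fully open they stand 13 mm farther back than shut.
Start: joints at [1.06, 0.628, 0.038, 1.517, -0.027, 0.996, -0.02], TCP at [279.708, -586.755, 242.313] pointing down, gripper open.
Joint ranges: [-3.06, 3.06], [-0.37, 2.12], [-1.25, 1.32], [0.18, 2.47], [-1.1, 4.24], [0.23, 1.98], [-2.94, 2.94]. Speed limits (rad/s): [2.57, 2.57, 3.14, 3.14, 3.14, 3.14, 3.14].

## Interface

Orientations are given as [roll, pitch, yaw] about the fixed x, y, z axes, in that order (R = Rz(yaw) Ry(pitch) Rx(roll)).
In Python, from cell import ctrl gives the robot as it stands.
- The arm moves only by the tool send_rows, never from a script. Its argument "rows" is a list of rows, each an object of numbers: "x", "y", "z": the shift along the world's x, y, z in cm; "roll": the turn about the world's z in degrees; "claw": the closure, from 0 (fully open) to 1 (shut). A call has 1 to 5 rows; each row is the pose to reach, as a shift and turn from the pose commanded when the call began; what a row does not reach only later rows make up. A row lasts 1/12 s, in which the tool goes at most 41.7 mm and 7.16 degrees, less where a joint would pass 70% of its speed; a pose out of reach is approached as far as the arm can. A call with a gripper value outside its range is refused whole. The fingers move at their own pace and stop on an object; the grip force is fixed at half the most. Time passes only in rows, so rows that repeat a pose let the fingers close. It gives the time, the measured TCP pose, the force and the opening at its end, in the units of the state.
- ctrl.read_state(): the state, without advancing time (a new reading comes with each control period).
- ctrl.get_image(name): name is "scene" or "top"; returns (picture, depth): 420x560x3 uint8, blue, green, red; 420x560 float32, mm along the optical axis (not along the pixel's ray), 0 where there is no reading.
- ctrl.get_calibration(name): a dict with "intrinsics" (3x3 intrinsics, pixels), "T" (4x4, takes a point from camera to world coordinates). Camera axes: x right, y down, z forward; pixel columns grow to the right and rows downward; lengths in mm; the calibration is good to about 2 mm. A picture is of the moment at which its call begins. get_calibration takes no time and is no camera call.
- ctrl.finish_job(): hands the job in, once; it reports no verdict.
Trained networks look in the newest picture that a camera, given by its name, has taken for a name from the list of things; names that differ only in an ending like _2 or _b are one class to them, and where a whole thing is asked for, a point or a joint stands for the part that bears it (a point fixed in the world has none). Each returns a list of dicts, best first, with "confidence" (0 to 1); they miss things now and then, are a little off and sometimes report something else, mostly with a low value. They report only what shows in the picture. A call takes as long as a camera call. They do not tell look-alikes from the thing itself.
- ctrl.recognise(camera, query): "uv" ([column, row] in pixels, amid what is visible of it).
- ctrl.regions_of(camera, query): "region" (420x560 bool, what is visible of it) and "uv" ([column, row] in pixels, amid what is visible of it).
- ctrl.place_of(camera, query): "uv" ([column, row] in pixels: a listed point, or the origin of a listed thing).
The state is a dict: "clock": time; "qpos": joint angles; "qd": joint speeds; "tau": joint torques, N m; "eef_pos": TCP position; "tool_rot": TCP orientation; "force": force on the tool from outside, world axes, zero at the start; "torque": the same for the moment, N m; "width": finger opening in mm.
Only numpy, scipy, OpenCV 4.12 (cv2) and the standard library are available. Lean on these libraries where they do the work, as an engineer would, in place of code of your own. Each camera call takes 0.05 s, during which the arm holds its last target. There are 200 camera calls.

## Working session

There is one attempt and no reset: what is moved stays moved. The work goes in short steps, Python scripts to look and compute and a tool call to move; the robot and the scene stay as the last step left them, time stands still between calls to the robot, and variables do not carry over. Pictures are saved under pics/ and viewed, on a budget of 10 in all, crops included, one or two more only if the job needs it, and the job is handed in when it is done.

Besides the shell and the picture viewer there is one more tool, called after ">>>" as name(argument=value, ...) on one line, values as JSON. send_rows: Moves the arm, as the interface text tells. Its arguments: {"type":"object","properties":{"rows":{"type":"array"}},"required":["rows"]}

```bash
mkdir -p pics; cat > h.py <<'E'
from cell import ctrl
import numpy as np, cv2
def world(cam,uv,depth=None,z=None):
    c=ctrl.get_calibration(cam);K=np.array(c["intrinsics"]);T=np.array(c["T"])
    r=np.linalg.inv(K)@np.array([uv[0],uv[1],1.])
    if depth is not None: p=r*depth; return (T@np.r_[p,1])[:3]
    d=T[:3,:3]@r; o=T[:3,3]; return o+d*(z-o[2])/d[2]
def proj(cam,P):
    c=ctrl.get_calibration(cam);K=np.array(c["intrinsics"]);T=np.linalg.inv(np.array(c["T"]))
    p=K@(T@np.r_[P,1])[:3]; return p[:2]/p[2]
E
python3 - <<'E'
from h import *
for c in("scene","top"):
    im,d=ctrl.get_image(c); cv2.imwrite(f"pics/{c}0.png",im); np.save(f"{c}0.npy",d)
    print(c,np.array(ctrl.get_calibration(c)["T"]).round(2).tolist())
    for q in("jig","stop","tile","lever_pivot","lever_grip","presser","pot","jar","cup","brush"):
        r=ctrl.place_of(c,q)
        print(q,[(np.round(x["uv"]).tolist(),round(x["confidence"],2)) for x in r])
s=ctrl.read_state();print(s["clock"],s["eef_pos"],s["tool_rot"],s["width"],ctrl.tcp_to_tips)
E
```

```text
scene [[-0.72, 0.57, -0.4, 1081.3], [0.69, 0.58, -0.43, 571.75], [-0.02, -0.59, -0.81, 1342.45], [0.0, 0.0, 0.0, 1.0]]
jig [([252.0, 248.0], 0.76)]
stop [([228.0, 265.0], 0.69)]
tile [([268.0, 135.0], 0.71), ([299.0, 203.0], 0.69), ([256.0, 243.0], 0.68)]
lever_pivot [([249.0, 274.0], 0.57), ([226.0, 263.0], 0.21)]
lever_grip [([246.0, 254.0], 0.57), ([319.0, 300.0], 0.28)]
presser [([248.0, 270.0], 0.6)]
pot [([193.0, 279.0], 0.62)]
jar [([208.0, 216.0], 0.64), ([254.0, 241.0], 0.34)]
cup [([244.0, 204.0], 0.96)]
brush [([316.0, 298.0], 0.63)]
top [[0.0, -0.99, 0.12, 367.43], [-1.0, -0.0, 0.0, -77.29], [-0.0, -0.12, -0.99, 1302.52], [0.0, 0.0, 0.0, 1.0]]
jig []
stop [([296.0, 149.0], 0.69)]
tile [([301.0, 279.0], 0.95), ([414.0, 328.0], 0.89), ([286.0, 186.0], 0.58), ([355.0, 228.0], 0.31)]
lever_pivot [([250.0, 148.0], 0.65)]
lever_grip [([248.0, 138.0], 0.77)]
presser [([260.0, 150.0], 0.51)]
pot [([306.0, 109.0], 0.8), ([295.0, 148.0], 0.22)]
jar [([364.0, 181.0], 0.91)]
cup [([352.0, 230.0], 0.55)]
brush [([184.0, 198.0], 0.85)]
1.1 [ 279.70454344 -586.72874748  242.33805721] [ 3.14158269e+00 -6.12919706e-05  4.44799334e-01] 85.33908916191427 11.0
```

```bash
python3 - <<'E'
import cv2
t=cv2.imread("pics/top0.png");s=cv2.imread("pics/scene0.png")
cv2.imwrite("pics/a.png",cv2.resize(t[70:370,150:450],(800,600) if 0 else (600,600),interpolation=cv2.INTER_CUBIC))
cv2.imwrite("pics/b.png",cv2.resize(s[100:340,150:400],(625,600),interpolation=cv2.INTER_CUBIC))
E
```

```text
(no output)
```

View pics/a.png

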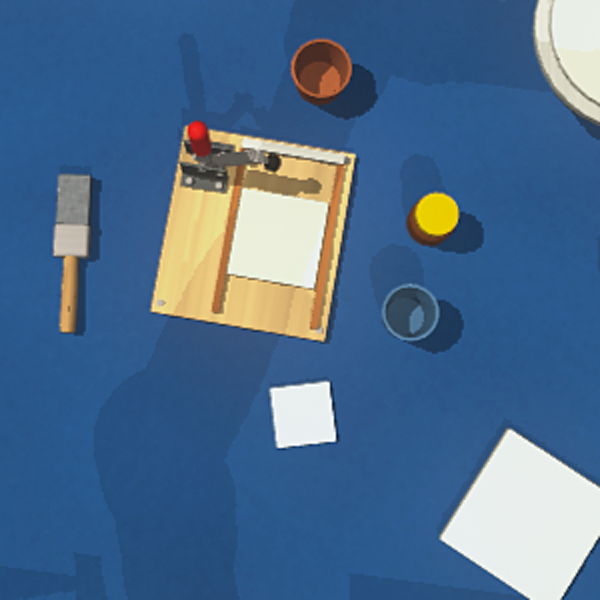

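View pics/b.png

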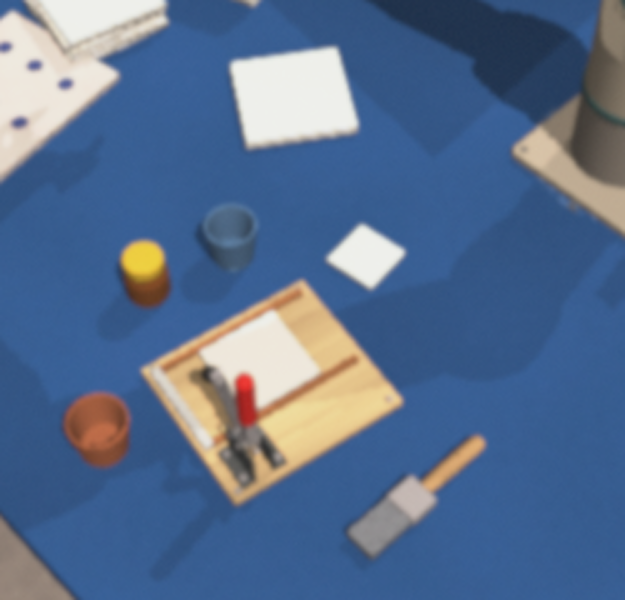

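Candidates for the tile (top picture): the small white one at (301,277), the large one at (414,328) and the mid-sized one in the jig channel at (289,190); more sit in a stack in the scene view at about (190,110). By description it is the one in the channel at (289,190), and the crop confirms it. The brush is to the left, with the pot above and the jar and cup to the right.

```bash
python3 - <<'E'
from h import *
im=cv2.imread("pics/top0.png"); d=np.load("top0.npy")
# plate edges
hsv=cv2.cvtColor(im,cv2.COLOR_BGR2HSV)
blue=((hsv[...,0]>95)&(hsv[...,0]<130)&(hsv[...,1]>100))
m=(~blue).astype(np.uint8); m[:130]=0
n,l,st,ce=cv2.connectedComponentsWithStats(m); k=l[190,289]; pm=(l==k).astype(np.uint8)
print(st[k])
c=max(cv2.findContours(pm,0,cv2.CHAIN_APPROX_NONE)[0],key=len)[:,0].astype(float)
W=np.array([world("top",p,z=12)[:2] for p in c])
g=[(187,126),(356,153),(326,341),(151,312)]
C=np.array([world("top",(150+x/2,70+y/2),z=12)[:2] for x,y in g])
# fit rectangle by refining edges: robust least squares
from scipy.optimize import least_squares
def res(p):
    q=np.array([[np.cos(p[2]),np.sin(p[2])],[-np.sin(p[2]),np.cos(p[2])]])@(W-p[:2]).T
    dx=abs(q[0]+5)-115; dy=abs(q[1]-30)-105
    return np.maximum(dx,dy)
f=C[0]-C[3]; yaw0=np.arctan2(f[1],f[0]); 
R=lambda y:np.array([[np.cos(y),-np.sin(y)],[np.sin(y),np.cos(y)]])
o0=C.mean(0)-R(yaw0)@[-5,30]
s=least_squares(res,[*o0,yaw0],loss="soft_l1",f_scale=1.5)
print("corners",C.round(),"jig",s.x.round(3),"init",o0,yaw0,"med|res|",np.median(abs(s.fun)))
o,y=s.x[:2],s.x[2]
np.save("jig.npy",s.x)
w=((hsv[...,1]<40)&(hsv[...,2]>200)).astype(np.uint8); n,l,st,ce=cv2.connectedComponentsWithStats(w); k=l[190,289]
r=cv2.minAreaRect(max(cv2.findContours((l==k).astype(np.uint8),0,1)[0],key=len)); b=cv2.boxPoints(r)
T=np.array([world("top",p,z=22)[:2] for p in b]); print("tile in jig",((T-o)@R(y)).round(1).tolist())
for nme,P in dict(stop=(92.5,0,17),piv=(65,100,57),grip=(65,100,162),origin=(0,0,12)).items():
    p=np.r_[o+R(y)@P[:2],P[2]]; print(nme,p.round(1),"top",proj("top",p).round(1),"scene",proj("scene",p).round(1))
for q,uv,z in(("pot",(306,109),0),("jar",(364,181),0),("cup",(352,230),0),("brush",(184,198),0)):
    p=world("top",uv,z=z)[:2]; print(q,p.round(),((p-o)@R(y)).round())
E
```

```text
[ 225  130  103  111 8518]
corners [[ 706.   24.]
 [ 673. -180.]
 [ 446. -143.]
 [ 480.   64.]] jig [ 5.77173e+02 -8.60930e+01 -1.70000e-01] init [575.55596818 -88.80661216] -0.1751669099093535 med|res| 0.5974364953248141
tile in jig [[-60.8, 51.4], [42.5, 51.9], [42.0, -52.5], [-61.1, -51.9]]
stop [ 668.3 -101.8   17. ] top [295.7 147.7] scene [224.9 262.1]
piv [658.2   1.4  57. ] top [251.7 147.9] scene [250.8 275.8]
grip [658.2   1.4 162. ] top [248.7 136.7] scene [248.6 256.2]
origin [577.2 -86.1  12. ] top [289.1 185.5] scene [252.  247.5]
pot [ 769. -127.] [196.  -8.]
jar [ 591. -267.] [  44. -176.]
cup [ 472. -237.] [ -78. -166.]
brush [548. 167.] [-72. 244.]
```

>>> send_rows(rows=[{"x": 1.4, "y": 3.9, "z": 0, "roll": -7, "claw": 1}, {"x": 2.8, "y": 7.8, "z": 0, "roll": -14, "claw": 1}, {"x": 4.2, "y": 11.7, "z": 0, "roll": -21, "claw": 1}, {"x": 5.6, "y": 15.6, "z": 0, "roll": -28, "claw": 1}, {"x": 7, "y": 19.5, "z": 0, "roll": -35, "claw": 1}])

```text
clock: 1.52
eef_pos: [350.0, -390.0, 242.4]
tool_rot: [-3.142, -0.001, -0.173]
force: [1.6, 0.3, -0.2]
width: 25.6
```

>>> send_rows(rows=[{"x": 1.4, "y": 3.7, "claw": 1}, {"x": 2.8, "y": 7.4, "claw": 1}, {"x": 4.2, "y": 11.1, "claw": 1}, {"x": 5.6, "y": 14.8, "claw": 1}, {"x": 7, "y": 18.5, "claw": 1}])

```text
$.rows[0]: bad value
```

>>> send_rows(rows=[{"x": 1.4, "y": 3.4, "claw": 1}, {"x": 2.8, "y": 6.8, "z": -2, "claw": 1}, {"x": 4.2, "y": 10.2, "z": -4, "claw": 1}, {"x": 5.8, "y": 13.6, "z": -6, "claw": 1}, {"x": 5.8, "y": 13.6, "z": -9, "claw": 1}])

```text
$.rows[0]: bad value
```

>>> send_rows(rows=[{"x": 1.4, "y": 3.7, "z": 0, "roll": 0, "claw": 1}, {"x": 2.8, "y": 7.4, "z": 0, "roll": 0, "claw": 1}, {"x": 4.2, "y": 11.1, "z": 0, "roll": 0, "claw": 1}, {"x": 5.6, "y": 14.8, "z": 0, "roll": 0, "claw": 1}, {"x": 7, "y": 18.5, "z": 0, "roll": 0, "claw": 1}])

```text
clock: 1.93
eef_pos: [420.2, -204.9, 242.6]
tool_rot: [3.141, -0.001, -0.166]
force: [1.0, -0.1, -0.5]
width: -0.4
```

>>> send_rows(rows=[{"x": 1.4, "y": 3.4, "z": 0, "roll": 0, "claw": 1}, {"x": 2.8, "y": 6.8, "z": -2, "roll": 0, "claw": 1}, {"x": 4.2, "y": 10.2, "z": -4, "roll": 0, "claw": 1}, {"x": 5.8, "y": 13.6, "z": -6, "roll": 0, "claw": 1}, {"x": 5.8, "y": 13.6, "z": -9, "roll": 0, "claw": 1}])

```text
clock: 2.35
eef_pos: [483.0, -62.6, 153.0]
tool_rot: [-3.137, -0.007, -0.155]
force: [1.9, 0.0, -0.2]
width: -0.0
```

>>> send_rows(rows=[{"x": 0, "y": 0, "z": -4, "roll": 0, "claw": 1}, {"x": 0, "y": 0, "z": -8, "roll": 0, "claw": 1}, {"x": 0, "y": 0, "z": -11, "roll": 0, "claw": 1}, {"x": 0, "y": 0, "z": -12, "roll": 0, "claw": 1}, {"x": 0, "y": 0, "z": -12.4, "roll": 0, "claw": 1}])

```text
clock: 2.77
eef_pos: [476.6, -70.7, 26.7]
tool_rot: [3.142, 0.003, -0.166]
force: [0.4, 0.4, 0.9]
width: -0.0
```

>>> send_rows(rows=[{"x": 0, "y": 0, "z": 0, "roll": 0, "claw": 1}, {"x": 0, "y": 0, "z": 0, "roll": 0, "claw": 1}])

```text
clock: 2.93
eef_pos: [478.8, -71.1, 29.6]
tool_rot: [-3.142, -0.003, -0.166]
force: [-0.0, -0.1, -0.5]
width: 0.1
```

```bash
python3 - <<'E'
from h import *
im,d=ctrl.get_image("scene"); cv2.imwrite("pics/c.png",cv2.resize(im[200:310,190:340],(800,587),interpolation=cv2.INTER_CUBIC))
s=ctrl.read_state(); j=np.load("jig.npy"); p=s["eef_pos"][:2]-j[:2]; c,q=np.cos(j[2]),np.sin(j[2])
print(s["eef_pos"],s["tool_rot"],s["force"],"jig",c*p[0]+q*p[1],-q*p[0]+c*p[1])
E
```

```text
[479.07361197 -71.03061129  29.97593655] [-3.14153403 -0.0033255  -0.16623435] [-0.02450407 -0.28277331  0.05085333] jig -99.23257301309633 -1.786886185197238
```

View pics/c.png

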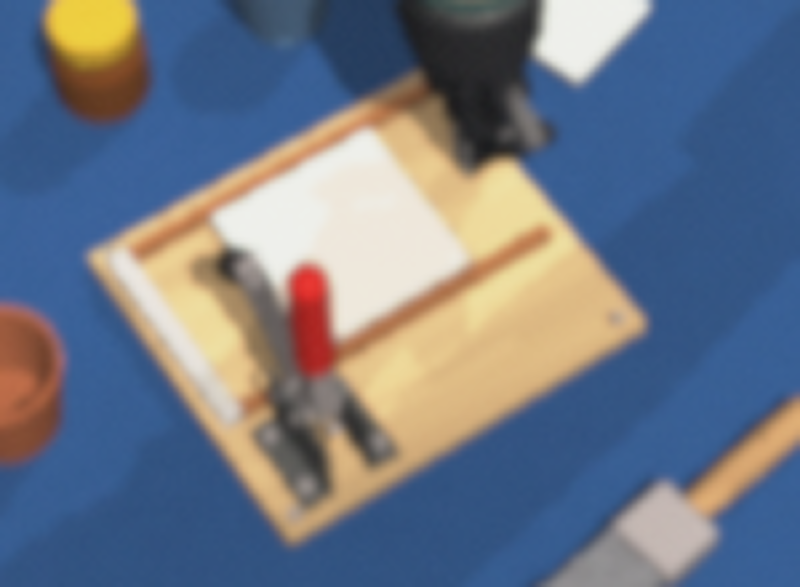

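>>> send_rows(rows=[{"x": 0.6, "y": 0.1, "z": -0.4, "roll": 0, "claw": 1}, {"x": 1.2, "y": 0, "z": -0.4, "roll": 0, "claw": 1}, {"x": 1.8, "y": -0.1, "z": -0.4, "roll": 0, "claw": 1}, {"x": 2.4, "y": -0.2, "z": -0.4, "roll": 0, "claw": 1}, {"x": 2.9, "y": -0.3, "z": -0.4, "roll": 0, "claw": 1}])

```text
clock: 3.4
eef_pos: [507.6, -73.8, 24.6]
tool_rot: [-3.142, -0.0, -0.166]
force: [-3.0, 0.3, 2.6]
width: 0.4
```

>>> send_rows(rows=[{"x": 0.4, "y": -0.07, "z": 0, "roll": 0, "claw": 1}, {"x": 0.8, "y": -0.14, "z": 0, "roll": 0, "claw": 1}, {"x": 1.2, "y": -0.2, "z": 0, "roll": 0, "claw": 1}, {"x": 1.6, "y": -0.27, "z": 0, "roll": 0, "claw": 1}, {"x": 2, "y": -0.34, "z": 0, "roll": 0, "claw": 1}])

```text
clock: 3.82
eef_pos: [527.1, -77.3, 24.2]
tool_rot: [3.142, -0.0, -0.166]
force: [-1.4, 0.7, -0.4]
width: -0.2
```

>>> send_rows(rows=[{"x": 0.4, "y": -0.07, "z": 0, "roll": 0, "claw": 1}, {"x": 0.8, "y": -0.14, "z": 0, "roll": 0, "claw": 1}, {"x": 1.2, "y": -0.2, "z": 0, "roll": 0, "claw": 1}, {"x": 1.5, "y": -0.26, "z": 0, "roll": 0, "claw": 1}, {"x": 1.8, "y": -0.31, "z": 0, "roll": 0, "claw": 1}])

```text
clock: 4.23
eef_pos: [545.0, -80.3, 24.3]
tool_rot: [3.142, 0.0, -0.166]
force: [-2.1, 0.2, -0.2]
width: 0.2
```

>>> send_rows(rows=[{"x": 0.2, "y": -0.03, "z": 0, "roll": 0, "claw": 1}, {"x": 0.4, "y": -0.07, "z": 0, "roll": 0, "claw": 1}, {"x": 0.6, "y": -0.1, "z": 0, "roll": 0, "claw": 1}, {"x": 0.7, "y": -0.12, "z": 0, "roll": 0, "claw": 1}, {"x": 0.8, "y": -0.14, "z": 0, "roll": 0, "claw": 1}])

```text
clock: 4.65
eef_pos: [552.7, -81.6, 24.3]
tool_rot: [-3.142, 0.0, -0.166]
force: [-2.6, 0.4, -0.6]
width: -0.5
```

>>> send_rows(rows=[{"x": 0.1, "y": -0.02, "z": 0, "roll": 0, "claw": 1}, {"x": 0.2, "y": -0.03, "z": 0, "roll": 0, "claw": 1}, {"x": 0.2, "y": -0.03, "z": 0, "roll": 0, "claw": 1}])

```text
clock: 4.9
eef_pos: [554.2, -81.9, 24.3]
tool_rot: [-3.142, 0.001, -0.166]
force: [-3.6, 0.1, 2.4]
width: 0.0
```

>>> send_rows(rows=[{"x": 0.1, "y": -0.02, "z": 0, "roll": 0, "claw": 1}, {"x": 0.2, "y": -0.03, "z": 0, "roll": 0, "claw": 1}, {"x": 0.2, "y": -0.03, "z": 0, "roll": 0, "claw": 1}])

```text
clock: 5.15
eef_pos: [554.2, -81.9, 24.2]
tool_rot: [-3.141, 0.005, -0.166]
force: [-6.1, 1.6, 4.9]
width: 0.0
```

>>> send_rows(rows=[{"x": 0.1, "y": -0.02, "z": 0, "roll": 0, "claw": 1}, {"x": 0.2, "y": -0.03, "z": 0, "roll": 0, "claw": 1}, {"x": 0.2, "y": -0.03, "z": 0, "roll": 0, "claw": 1}])

```text
clock: 5.4
eef_pos: [554.3, -81.9, 24.0]
tool_rot: [-3.141, 0.009, -0.166]
force: [-10.3, 1.4, 6.5]
width: -0.0
```

>>> send_rows(rows=[{"x": -1, "y": 0.2, "z": 0, "roll": 0, "claw": 1}, {"x": -2, "y": 0.4, "z": 0, "roll": 0, "claw": 1}, {"x": -3, "y": 0.5, "z": 0, "roll": 0, "claw": 1}, {"x": -4, "y": 0.7, "z": 2, "roll": 0, "claw": 1}, {"x": -4, "y": 0.7, "z": 6, "roll": 0, "claw": 1}])

```text
clock: 5.82
eef_pos: [514.6, -74.9, 81.6]
tool_rot: [3.141, 0.009, -0.166]
force: [0.2, -0.0, -0.2]
width: 0.4
```

>>> send_rows(rows=[{"x": 0, "y": 0, "z": 4, "roll": 0, "claw": 1}, {"x": 0, "y": 0, "z": 8, "roll": 0, "claw": 1}, {"x": 0, "y": 0, "z": 12, "roll": 0, "claw": 1}, {"x": 0, "y": 0, "z": 15.5, "roll": 0, "claw": 1}, {"x": 0, "y": 0, "z": 15.5, "roll": 0, "claw": 1}])

```text
clock: 6.23
eef_pos: [524.1, -76.6, 246.8]
tool_rot: [-3.141, -0.016, -0.166]
force: [0.2, 0.2, -0.2]
width: 0.0
```

```bash
python3 - <<'E'
from h import *
im,d=ctrl.get_image("scene"); cv2.imwrite("pics/d.png",cv2.resize(im[200:310,190:340],(800,587),interpolation=cv2.INTER_CUBIC))
s=ctrl.read_state();print(s["eef_pos"],s["tool_rot"],s["force"])
E
```

```text
[522.52747109 -76.16654937 243.78928374] [-3.14079656 -0.0117803  -0.16613695] [ 0.68128362 -0.64259829 -0.67120247]
```

View pics/d.png

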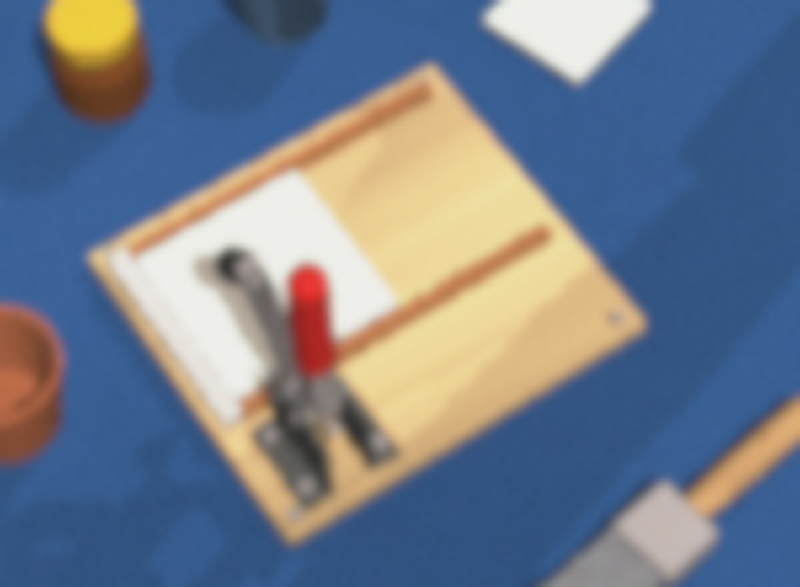

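The tile lies flush against the metal stop, with no wood gap left at about crop (175,330). The red lever is still upright at (310,320). Next is the lever.

>>> send_rows(rows=[{"x": 3.5, "y": 0.9, "z": 0, "roll": 0, "claw": 1}, {"x": 7, "y": 1.8, "z": 0, "roll": 0, "claw": 1}, {"x": 10.5, "y": 2.7, "z": 0, "roll": 0, "claw": 1}, {"x": 13.2, "y": 3.5, "z": 0, "roll": 0, "claw": 1}, {"x": 13.2, "y": 3.5, "z": 0, "roll": 0, "claw": 1}])

```text
clock: 6.7
eef_pos: [656.0, -37.2, 237.6]
tool_rot: [-3.139, -0.004, -0.162]
force: [0.7, 0.0, 0.4]
width: 0.1
```

>>> send_rows(rows=[{"x": 0, "y": 0, "z": 0, "roll": 0, "claw": 1}, {"x": 0, "y": 0, "z": 0, "roll": 0, "claw": 1}, {"x": 0, "y": 0, "z": 0, "roll": 0, "claw": 1}])

```text
clock: 6.95
eef_pos: [649.5, -41.4, 238.8]
tool_rot: [3.141, 0.001, -0.167]
force: [0.1, -0.7, -0.0]
width: 0.0
```

>>> send_rows(rows=[{"x": 0, "y": 0, "z": -3, "roll": 0, "claw": 1}, {"x": 0, "y": 0, "z": -6, "roll": 0, "claw": 1}, {"x": 0, "y": 0, "z": -8, "roll": 0, "claw": 1}, {"x": 0, "y": 0, "z": -8.7, "roll": 0, "claw": 1}, {"x": 0, "y": 0, "z": -8.7, "roll": 0, "claw": 1}])

```text
clock: 7.37
eef_pos: [648.8, -41.0, 150.7]
tool_rot: [3.141, 0.004, -0.167]
force: [-0.3, 0.3, -0.2]
width: -0.0
```

>>> send_rows(rows=[{"x": 0.1, "y": 0.5, "z": 0, "roll": 0, "claw": 1}, {"x": 0.2, "y": 1.0, "z": 0, "roll": 0, "claw": 1}, {"x": 0.3, "y": 1.5, "z": 0, "roll": 0, "claw": 1}, {"x": 0.4, "y": 2, "z": 0, "roll": 0, "claw": 1}, {"x": 0.5, "y": 2.5, "z": 0, "roll": 0, "claw": 1}])

```text
clock: 7.78
eef_pos: [656.4, -16.9, 154.3]
tool_rot: [3.14, -0.002, -0.167]
force: [-2.5, -3.9, 5.0]
width: -0.3
```

>>> send_rows(rows=[{"x": 0.1, "y": 0.8, "z": 0, "roll": 0, "claw": 1}, {"x": 0.2, "y": 1.6, "z": -0.1, "roll": 0, "claw": 1}, {"x": 0.4, "y": 2.4, "z": -0.2, "roll": 0, "claw": 1}, {"x": 0.5, "y": 3.2, "z": -0.4, "roll": 0, "claw": 1}, {"x": 0.7, "y": 4, "z": -0.6, "roll": 0, "claw": 1}])

```text
clock: 8.2
eef_pos: [663.0, 22.0, 147.5]
tool_rot: [3.138, -0.002, -0.167]
force: [-1.5, -5.9, -0.3]
width: 0.4
```

>>> send_rows(rows=[{"x": 0.1, "y": 0.8, "z": -0.4, "roll": 0, "claw": 1}, {"x": 0.3, "y": 1.6, "z": -0.8, "roll": 0, "claw": 1}, {"x": 0.4, "y": 2.4, "z": -1.2, "roll": 0, "claw": 1}, {"x": 0.5, "y": 3.1, "z": -1.7, "roll": 0, "claw": 1}, {"x": 0.6, "y": 3.6, "z": -2.2, "roll": 0, "claw": 1}])

```text
clock: 8.62
eef_pos: [669.2, 62.3, 124.5]
tool_rot: [-3.14, -0.001, -0.165]
force: [-0.2, -0.7, -0.5]
width: 0.3
```

>>> send_rows(rows=[{"x": 0.1, "y": 0.5, "z": -0.5, "roll": 0, "claw": 1}, {"x": 0.2, "y": 1, "z": -1, "roll": 0, "claw": 1}, {"x": 0.2, "y": 1.4, "z": -1.6, "roll": 0, "claw": 1}, {"x": 0.2, "y": 1.4, "z": -1.6, "roll": 0, "claw": 1}])

```text
clock: 8.95
eef_pos: [669.7, 76.6, 106.7]
tool_rot: [-3.141, 0.003, -0.164]
force: [0.3, 0.6, 0.6]
width: -0.5
```

Force dropped to zero, so the lever has probably snapped over. I'll lift clear, back off and look.

>>> send_rows(rows=[{"x": 0, "y": 0, "z": 4, "roll": 0, "claw": 1}, {"x": 0, "y": 0, "z": 8, "roll": 0, "claw": 1}, {"x": 0, "y": 0, "z": 12, "roll": 0, "claw": 1}, {"x": -3, "y": 0, "z": 14, "roll": 0, "claw": 1}, {"x": -7, "y": 0, "z": 14, "roll": 0, "claw": 1}])

```text
clock: 9.37
eef_pos: [606.0, 74.0, 253.7]
tool_rot: [-3.138, -0.014, -0.167]
force: [1.2, 0.5, -0.4]
width: 0.1
```

>>> send_rows(rows=[{"x": -4, "y": 0, "z": 0, "roll": 0, "claw": 1}, {"x": -8, "y": 0, "z": 0, "roll": 0, "claw": 1}, {"x": -11, "y": 0, "z": 0, "roll": 0, "claw": 1}, {"x": -14, "y": 0, "z": 0, "roll": 0, "claw": 1}, {"x": -14, "y": 0, "z": 0, "roll": 0, "claw": 1}])

```text
clock: 9.78
eef_pos: [453.7, 74.0, 248.1]
tool_rot: [3.141, 0.007, -0.166]
force: [-0.3, -0.2, 0.1]
width: -0.0
```

```bash
python3 - <<'E'
from h import *
im,d=ctrl.get_image("scene"); t,dt=ctrl.get_image("top")
cv2.imwrite("pics/e.png",np.hstack([cv2.resize(im[200:320,170:340],(425,300),interpolation=2),cv2.resize(t[100:235,180:371],(375,300)[:2] if 0 else (375,300),interpolation=2)]))
s=ctrl.read_state();print(s["eef_pos"],s["force"],s["clock"])
j=np.load("jig.npy");c,q=np.cos(j[2]),np.sin(j[2])
th=1.40;P=np.array([65,100+105*np.sin(th),57+105*np.cos(th)])
g=np.r_[j[:2]+np.array([[c,-q],[q,c]])@P[:2],P[2]]
for cam in("scene","top"): print(cam,proj(cam,g).round(1),[(np.round(x["uv"]).tolist(),round(x["confidence"],2)) for x in ctrl.place_of(cam,"lever_grip")])
for q_,uv in(("pot",0),("jar",0),("cup",0),("brush",0),("tile",0)): print(q_,[np.round(x["uv"]).tolist() for x in ctrl.place_of("top",q_)])
E
```

```text
[460.38581911  74.47887498 248.95668785] [0.85765043 0.32983909 0.85852468] 9.8833
scene [271.5 301.2] [([271.0, 300.0], 0.64)]
top [207.  138.6] [([207.0, 142.0], 0.56)]
pot [[306.0, 109.0], [208.0, 139.0]]
jar [[365.0, 178.0], [288.0, 188.0]]
cup [[354.0, 225.0]]
brush []
tile [[300.0, 278.0], [291.0, 168.0], [414.0, 329.0]]
```

View pics/e.png

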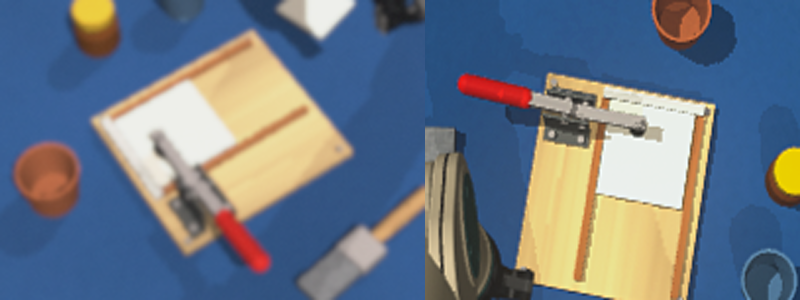

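The lever is down and pointing to jig +y: the grip is found at scene (271,300), against (271.5,301) predicted for lock. The pad is on the tile, the tile is against the stop, and the hand is clear.

```bash
python3 -c "
from cell import ctrl
print(ctrl.finish_job())"
```

```text
the job is handed in; nothing more can be done
None
```

I pushed the tile home against the end stop, pushed the red lever over until it snapped into lock, and handed the job in at about 10 s on the robot's clock. `ctrl.finish_job()` reports no verdict, so what follows is from my own checks.

- **Tile:** with the fingers shut, I pushed its rear edge about 50 mm along the channel. The push force then rose from 2–3 N to 10 N with no further movement, at the position I had calculated for home. The last pictures show it flat against the stop.
- **Lever:** it resisted with about 4–6 N, then the force fell to zero past the dead point. The grip was found within 1–2 px of where lock puts it in the scene picture, and 3.5 px off in the top picture.
- **Pad force:** the pictures show the pad on the tile, but I could not measure how hard it presses.
- **Bystanders:** the pot was found at the same pixel. The jar and cup were found 3–5 px from before. I take that as detector scatter, since the arm never went near them, but I did not re-measure.
- **Brush:** the detector missed it in the last top picture because the arm was over it. It shows in the scene picture, and nothing touched it.
- **Hand:** it finished well clear of everything, with about 1 N or less on the wrist.

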